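Set the portion stop and feed the nougat bar

ROBOT

A 7-joint arm with a two-finger parallel gripper is mounted at the origin on the work surface. World frame = base frame: x ahead of the robot, y to its left, z up, the work surface at z = 0. Lengths are in m, angles in rad, forces in N, time in s.
With the tool pointing down it reaches from about 0.425 to 0.95 m from the base axis. Payload 16.7 kg.
Tool frame: the origin (TCP) lies midway between the tips of the shut fingers; the grasp point (between the pads) lies 19 mm behind it; x points along the fingers, y is the direction in which the jaws open and shut, and the axes are right-handed (so a half turn about x gives the same grasp; the last joint's range is limited). The gripper opens to 94 mm and grips with 3 to 60 N. Pads are 16 mm wide; open, the fingers measure 119 mm over their backs; the gripper's body (75 mm by 177 mm) begins 78 mm behind the grasp point.
Start: joints at [-1.27, 0.426, 0.074, 1.606, -0.034, 1.111, -0.067], TCP at [0.294, 0.608, 0.205] pointing down, gripper open.
Joint ranges: [-2.85, 2.85], [-0.5, 2.14], [-1.23, 1.37], [0.21, 2.46], [-1.02, 4.16], [0.16, 2.05], [-2.73, 2.73]. Speed limits (rad/s): [1.89, 1.89, 2.39, 2.39, 3.01, 3.01, 3.01].

INTERFACE

Orientations are given as a rotation vector (axis times angle).
In Python, from station import get_state, vision, bot gives the robot as it stands. The module is installed in compiled form; this text tells all that it offers.
- The arm moves only by the tool servo_tool, never from a script. Its argument "motion" is one flat list of numbers, 7 for each row, row after row: the shift along the tool's x, y, z scaled (see below), then the turn, a rotation vector about the tool's x, y, z scaled (see below), then the closure, from -1 (fully open) to 1 (shut), so that 0 is half open. In form: [dx, dy, dz, wx, wy, wz, gripper, dx, dy, dz, wx, wy, wz, gripper, ...]. A call has 1 to 20 rows; each row shifts and turns the pose as measured when the row begins, along the tool's axes as they then stand; what a row does not reach is not made up. The controller multiplies each number of a shift by 0.15 m and each number of a turn by 45 degrees. A row lasts 1/10 s, in which the tool goes at most 50 mm and 8.59 degrees, less where a joint would pass 70% of its speed; a pose out of reach is approached as far as the arm can. A call with a number of a shift or a turn outside -1 to 1 is refused whole. A call with a gripper value outside its range is refused whole. The fingers move at their own pace and stop on an object; the grip force is fixed at half the most. Time passes only in rows, so rows that do not move let the fingers close. It gives the time, the measured TCP pose, the force and the opening at its end, in the units of the state.
- get_state(): the state, without advancing time (a new reading comes with each control period).
- vision.get_image(name): name is "scene" or "top" or "wrist"; returns a dict with "frame" (400x640x3 uint8, red, green, blue), "mtx" (3x3 intrinsics, pixels), "k1" (the pictures are not rectified: a ray, as slopes to the right and down, at radius r is drawn at 1 + k1 r^2 times it, then the intrinsics apply), "camera_from_world" (4x4, takes a point from world to camera coordinates); the wrist camera has in their place "tool_from_camera" (4x4, takes a point from camera to tool coordinates, whose origin is the TCP and whose axes are the tool frame's). Camera axes: x right, y down, z forward; pixel columns grow to the right and rows downward; lengths in m; the calibration is good to about 2 mm. A picture is of the moment at which its call begins: read the wrist's pose just before it. There is no depth.
- bot.finish_job(): hands the job in, once; it reports no verdict.
Trained networks look in a picture, given as the dict that the camera call returned (one of the last four; its "shot" number tells which), for a name from the list of things; names that differ only in an ending like _2 or _b are one class to them, and where a whole thing is asked for, a point or a joint stands for the part that bears it (a point fixed in the world has none). Each returns a list of dicts, best first, with "p" (0 to 1); they miss things now and then, are a little off and sometimes report something else, mostly with a low value. They report only what shows in the picture. A call takes as long as a camera call. They do not tell look-alikes from the thing itself.
- vision.cut_out(picture, query): "mask" (400x640 bool, what is visible of it) and "centre" ([column, row] in pixels, amid what is visible of it).
The state is a dict: "time": time; "q": joint angles; "qvel": joint speeds; "joint_efforts": joint torques, N m; "position": TCP position; "tcp_rot": TCP orientation; "contact_force": force on the tool from outside, world axes, zero at the start; "wrist_torque": the same for the moment, N m; "width": opening from 0.0 (shut) to 1.0 (fully open).
Only numpy, scipy, OpenCV 4.12 (cv2) and the standard library are available. Lean on these libraries where they do the work, as an engineer would, in place of code of your own. Each camera call takes 0.05 s, during which the arm holds its last target.

TASK

Set up the portioning board for cutting 80 mm pieces: with the fingertips push the sliding stop along its rail towards the knife slot until it drops into the 80 mm notch, the second notch from the slot. Then push the nougat bar flat against the fence and along it, through the knife guide, until its front end touches the stop, leaving the stop seated in its notch. Push only: never pick the bar up, and leave the knife, jar and bowl where they are.

Things in the scene. Friction and masses are not known exactly. Their poses are not given: they have to be found in the camera images.
- station: Fixed portioning board: white plastic, 185 mm (x) by 540 mm (y), its top at z = 20 mm. Origin: on its underside, mid length, at x = 0; the board spans x = -100 to +85 mm. y runs along the fence, +x points from the board's open front to the fence. The steel fence stands along y: working face at x = +50 mm, 12 mm thick, top at z = 62 mm.
- knife_slot (a point): Point on the board's top in the plane of the knife slot (board x = 0, y = +20 mm). The slot is a 4 mm gap in the fence, with a slotted steel post in front (10 mm in x, 20 mm in y, centred at board x = -58 mm, top at z = 80 mm). The bar passes between post and fence. Lines across the board's front, 40, 80, 120 and 160 mm from the slot in +y, show where the stop's face belongs.
- rail_80 (a point): Mouth of the 80 mm notch, second from the slot, in the top of the stop's rail. The rail is aluminium, on top of the fence, 20 mm wide, centred at board x = +60 mm, top at z = 74 mm, from y = +50 to +262 mm. Four V notches 4 mm deep and 11 mm wide, 40 mm apart along y. With the stop in this notch its block is centred over this point.
- stop (a joint): Where the stop stands: distance in m from knife slot to stop's face (piece length), growing along board +y. Range 0.022 to 0.185, notches at 0.040, 0.080, 0.120, 0.160; starts between 0.098 and 0.165. About 2 N moves it between notches, about 10 N climbs out of one; some 4 mm before a notch's middle its spring roller snaps it in by itself, so the push force rises, then dips.
- stop_face (a point): Point on the stop's working face, towards the slot, at board x = +25 mm, z = 40 mm; axes as the board's. The face is a vertical steel plate 6 mm thick, board x = 0 to 50 mm, z = 23 to 75 mm, hung from the stop's block. Beside the block the plate reaches up to z = 104 mm.
- stop_end (a point): Middle of the outer end of the stop's block, the end away from the slot, 44 mm in +y from the face; z = 91 mm. The block is dark steel, rides on the rail, board x = 42 to 78 mm; this end is a flat upright face from z = 78 mm (just above the rail) to 104 mm. A round spring housing, 16 mm diameter, stands in the middle of its top up to z = 120 mm.
- nougat: Loose bar of hard almond nougat, tan with nuts, 50 mm (x) by 180 mm (y) by 40 mm high, 0.34 to 0.55 kg, friction on the board about 0.6. Origin: centre of its underside. It lies flat on the board, long side roughly along the fence, up to about 20 mm clear of it, its front end 5 to 60 mm short of the knife slot. Touching the fence its origin is at board x = +25 mm.
- nougat_front (a point): Middle of the bar's front end (its +y end, which goes to the stop), 90 mm from its origin, 20 mm above its underside.
- nougat_tail (a point): Middle of the bar's rear end (its -y end), 90 mm from its origin, 20 mm above its underside.
- knife: Bystander, leave alone: a chef's knife lying flat between robot and board, about 360 mm long, 18 mm high. Origin under its middle.
- jar: Bystander, leave alone: a closed jar, 64 mm diameter, 85 mm high, beyond the fence. Origin: centre of its underside.
- bowl: Bystander, leave alone: a steel bowl, 150 mm across its rim, 65 mm high, beyond the fence. Origin: centre of its underside.
There are look-alikes about, which are no part of the job. Several things have the shape of the nougat; the one meant has the colours described above.

How it is judged:
On the way:
1. the stop has dropped into the 80 mm notch (value of joint stop between 0.0775 and 0.0825 m), for 0.3 s.
At the end, for the whole second after the job is handed in: The stop sits in the 80 mm notch (within 2.5 mm); the bar lies flat and still on the board, its front end within 3 mm of the stop's face, its long side along the fence (middle within 4 mm of touching it, turned less than 0.04 rad) (all of step 1 and y of nougat_front in the frame of stop_face between -0.003 and 0.003 m and x of nougat in the frame of station between 0.021 and 0.028 m and angle between the y axis of nougat and the y axis of station, either way round below 0.04 rad and z of nougat in the frame of station below 0.023 m and angle between nougat's own z axis and vertical below 0.05 rad and linear speed of nougat below 0.01 m/s).
It fails at once if the nougat bar is lifted or tipped (z of nougat in the frame of station above 0.03 m or angle between nougat's own z axis and vertical above 0.2 rad).
It fails at once if a bystander is moved more than 20 mm (distance of any of knife, jar, bowl from where it was at the start of the episode above 0.02 m).
It also fails if it takes over 72 s, if anything falls off the work surface, if the arm or the gripper's body presses on something with over 40 N, if the wrist force passes 120 N, or if a joint passes its speed limit or range.

## Working session

There is one attempt and no reset: what is moved stays moved. The work goes in short steps, Python scripts to look and compute and a tool call to move; the robot and the scene stay as the last step left them, time stands still between calls to the robot, and variables do not carry over. Pictures are saved under pics/ and viewed, and the job is handed in when it is done.

Besides the shell and the picture viewer there is one more tool, called after "Request:" as name(argument=value, ...) on one line, values as JSON. servo_tool: Moves the arm, as the interface text tells. Shifts and turns lie within -1 to 1; 1 stands for 0.15 m of shift or 45 degrees of turn. Its arguments: {"type":"object","properties":{"motion":{"type":"array"}},"required":["motion"]}

```bash
mkdir -p pics; cat > h.py <<'E'
import numpy as np, cv2
from station import get_state, vision, bot
from scipy.spatial.transform import Rotation as R
def ray(pic,px):
    K=pic['mtx'];k=pic['k1']
    d=np.array([(px[0]-K[0,2])/K[0,0],(px[1]-K[1,2])/K[1,1]]); u=d.copy()
    for _ in range(30): u=d/(1+k*(u@u))
    T=np.linalg.inv(pic['camera_from_world']); 
    return T[:3,3],T[:3,:3]@np.array([u[0],u[1],1.])
def onz(pic,px,z):
    o,d=ray(pic,px); return o+d*(z-o[2])/d[2]
def proj(pic,P):
    P=np.atleast_2d(P);T=pic['camera_from_world'];c=P@T[:3,:3].T+T[:3,3]
    u=c[:,:2]/c[:,2:]; u=u*(1+pic['k1']*(u**2).sum(1,keepdims=True))
    K=pic['mtx'];return np.c_[u[:,0]*K[0,0]+K[0,2],u[:,1]*K[1,1]+K[1,2]]
def save(pic,n): cv2.imwrite('pics/'+n+'.png',cv2.cvtColor(pic['frame'],cv2.COLOR_RGB2BGR))
E
python3 - <<'E'
from h import *
s=get_state();print({k:np.round(v,3) for k,v in s.items()})
print(R.from_rotvec(s['tcp_rot']).as_matrix().round(3))
for n in ['scene','top']:
    p=vision.get_image(n);save(p,n+'0');print(n,p['camera_from_world'].round(3).tolist(),p['mtx'].tolist(),p['k1'])
    for q in ['station','nougat','stop','knife','jar','bowl']:
        for r in vision.cut_out(p,q)[:4]:
            print(n,q,round(r['p'],2),np.round(r['centre']),r['mask'].sum())
E
```

```text
{'time': np.float64(0.0), 'q': array([-1.27 ,  0.427,  0.074,  1.607, -0.034,  1.111, -0.067]), 'qvel': array([ 0.   , -0.002, -0.   ,  0.003,  0.   , -0.   , -0.   ]), 'joint_efforts': array([-0.0000e+00, -9.3582e+01,  3.6670e+00, -4.5418e+01, -4.9000e-02,
        2.0000e-02,  0.0000e+00]), 'position': array([0.294, 0.607, 0.205]), 'tcp_rot': array([ 0.353,  1.542, -0.355]), 'contact_force': array([ 0.193, -0.185, -0.013]), 'wrist_torque': array([ 0.032, -0.036, -0.013]), 'width': np.float64(1.0)}
[[-0.     0.436  0.9  ]
 [-0.001  0.9   -0.436]
 [-1.    -0.001  0.   ]]
scene [[-0.735, 0.678, -0.021, 0.437], [0.434, 0.446, -0.783, -0.098], [-0.521, -0.584, -0.622, 1.267], [0.0, 0.0, 0.0, 1.0]] [[361.7720936387308, 0.0, 314.94251249021715], [0.0, 361.7720936387308, 200.50384601518587], [0.0, 0.0, 1.0]] -0.0680836391072864
scene station 0.85 [366. 282.] 11106
scene nougat 0.95 [283. 148.] 688
scene nougat 0.77 [341. 388.] 2295
scene nougat 0.69 [495. 238.] 1363
scene nougat 0.64 [314. 226.] 1055
scene stop 0.68 [366. 286.] 635
scene stop 0.19 [314. 226.] 1133
scene knife 0.67 [388. 235.] 1026
scene jar 0.84 [297. 296.] 957
scene bowl 0.67 [254. 246.] 2123
top [[-0.001, -1.0, -0.008, -0.099], [-0.991, 0.002, -0.132, 0.499], [0.132, 0.008, -0.991, 1.206], [0.0, 0.0, 0.0, 1.0]] [[440.4212299632793, 0.0, 313.2052097281159], [0.0, 440.4212299632793, 197.71510860464764], [0.0, 0.0, 1.0]] -0.057381656284850854
top station 0.88 [251. 184.] 10995
top nougat 0.95 [456. 263.] 1402
top nougat 0.8 [372. 277.] 1266
top nougat 0.8 [173. 313.] 1445
top nougat 0.71 [185.  98.] 1319
top stop 0.98 [206. 150.] 399
top knife 0.59 [257. 240.] 1429
top jar 0.92 [250. 121.] 517
top jar 0.56 [256. 241.] 1404
top bowl 0.97 [319. 124.] 2149
top bowl 0.36 [208. 150.] 372
```

View pics/top0.png

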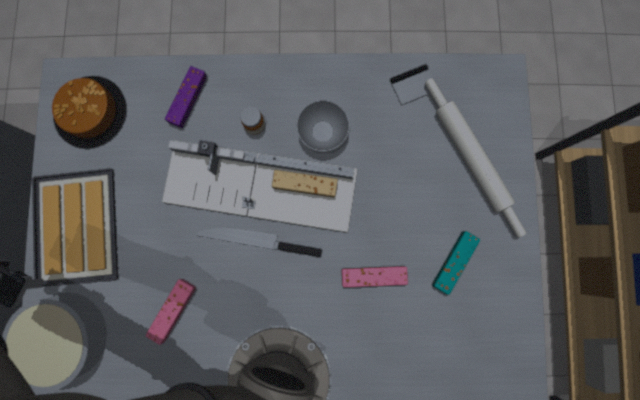

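View pics/scene0.png

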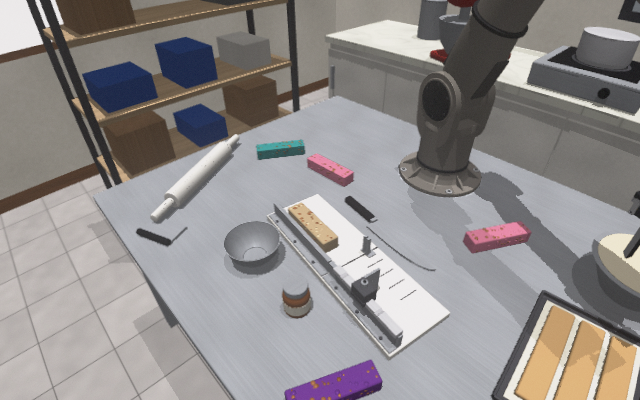

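The top view shows the board with its open front towards the robot. The tan bar is at about (304,183) and the stop at about (207,152). The networks mostly reported the coloured look-alikes. I'll crop closer for the calibration.

```bash
python3 - <<'E'
import cv2
a=cv2.imread('pics/top0.png')[130:240,155:365];cv2.imwrite('pics/top0c.png',cv2.resize(a,None,fx=3.8,fy=3.8,interpolation=cv2.INTER_CUBIC))
a=cv2.imread('pics/scene0.png')[185:355,260:455];cv2.imwrite('pics/scene0c.png',cv2.resize(a,None,fx=3.5,fy=3.5,interpolation=cv2.INTER_CUBIC))
E
```

```text
(no output)
```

View pics/top0c.png

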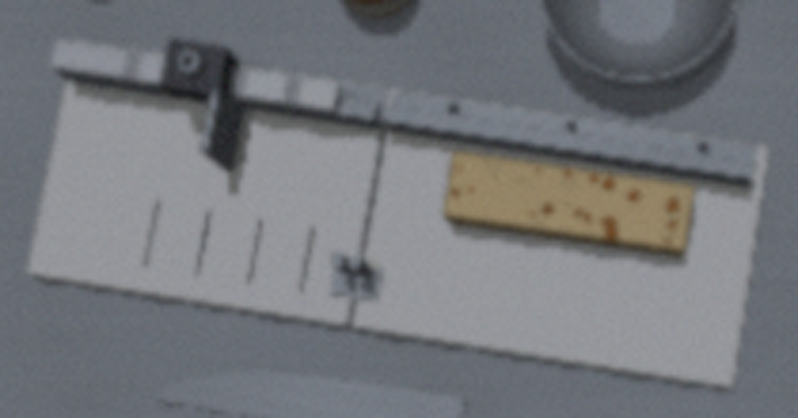

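View pics/scene0c.png

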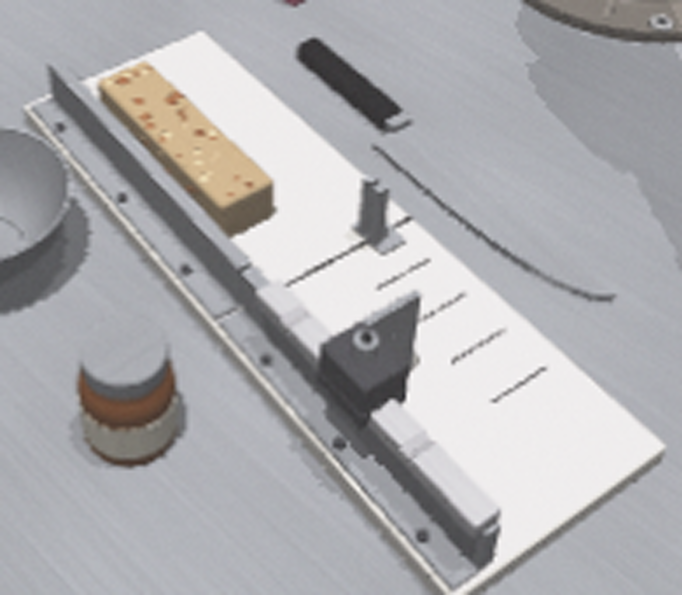

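```bash
cat > fit.py <<'E'
from h import *
from scipy.optimize import least_squares
def W(b,P):
    P=np.atleast_2d(np.array(P,float)); c,s=np.cos(b[2]),np.sin(b[2])
    return np.c_[b[0]+c*P[:,0]-s*P[:,1],b[1]+s*P[:,0]+c*P[:,1],P[:,2]]
def inv(b,P):
    P=np.atleast_2d(P);c,s=np.cos(b[2]),np.sin(b[2]);d=P[:,:2]-b[:2]
    return np.c_[c*d[:,0]+s*d[:,1],-s*d[:,0]+c*d[:,1],P[:,2]]
tc=lambda p:np.array(p)/3.8+[155,130]
sc=lambda p:np.array(p)/3.5+[260,185]
E
python3 - <<'E'
from fit import *
t=vision.get_image('top');s=vision.get_image('scene')
A=[((-.1,.27,.02),(30,274)),((-.1,-.27,.02),(733,386)),((.085,-.27,.02),(766,146)),((-.1,.02,.02),(350,326))]
B=[((-.1,.27,.02),(664,448)),((-.1,-.27,.02),(203,32)),((.085,-.27,.02),(25,107)),((.085,.27,.02),(455,592))]
def res(b,full=False):
    ra=proj(t,W(b,[a[0] for a in A]))-np.array([tc(a[1]) for a in A])
    rb=proj(s,W(b,[a[0] for a in B]))-np.array([sc(a[1]) for a in B])
    return np.r_[ra.ravel(),rb.ravel()]
r=least_squares(res,[.6,.05,-.1],loss='soft_l1');b=r.x
print(b.round(4).tolist(),res(b).reshape(-1,2).round(1).tolist())
np.save('b.npy',b)
print('nougat top corners', [inv(b,onz(t,tc(p),.06)).round(4)[0,:2].tolist() for p in [(450,152),(694,184),(684,250),(444,217)]])
print('nougat scene', [inv(b,onz(s,sc(p),.06)).round(4)[0,:2].tolist() for p in [(100,88),(150,65),(272,183),(222,210)]])
print('block top', [inv(b,onz(t,tc(p),.104)).round(4)[0,:2].tolist() for p in [(170,40),(237,52),(165,90)]], inv(b,onz(t,tc((188,62)),.12)).round(4))
print('block scene',[inv(b,onz(s,sc(p),z)).round(4)[0,:2].tolist() for p,z in [((367,338),.12),((418,292),.104),((320,374),.104),((372,408),.104)]])
for q in ['knife','jar','bowl']:
  r=vision.cut_out(t,q)[0];ys,xs=np.nonzero(r['mask']);print(q,onz(t,r['centre'],{'knife':.01,'jar':.085,'bowl':.065}[q]).round(3),inv(b,onz(t,r['centre'],.05)).round(3))
# overlay
im=cv2.cvtColor(t['frame'],cv2.COLOR_RGB2BGR)
im2=cv2.cvtColor(s['frame'],cv2.COLOR_RGB2BGR)
for I,p in((im,t),(im2,s)):
  for seg in [((-.1,-.27,.02),(-.1,.27,.02)),((.05,-.27,.062),(.05,.25,.062)),((.06,.05,.074),(.06,.262,.074)),((-.1,.02,.02),(.05,.02,.02)),((-.1,.1,.02),(0,.1,.02))]:
    q=proj(p,W(b,seg));cv2.line(I,*[tuple(int(round(v*16)) for v in z) for z in q],(0,0,255),1,cv2.LINE_AA,4)
cv2.imwrite('pics/ov.png',np.hstack([cv2.resize(im[130:240,155:365],(400,210)),cv2.resize(im2[185:355,260:455],(400,349))[:349][:210]]) if 0 else cv2.resize(im[130:240,155:365],None,fx=3.8,fy=3.8,interpolation=cv2.INTER_CUBIC))
cv2.imwrite('pics/ov2.png',cv2.resize(im2[185:355,260:455],None,fx=3.5,fy=3.5,interpolation=cv2.INTER_CUBIC))
E
```

```text
[0.5446, 0.0547, -0.1592] [[-2.1, 0.0], [-0.3, 0.4], [0.5, -0.2], [-0.9, 0.1], [0.7, -2.1], [-0.8, -1.8], [-1.3, -1.7], [-0.6, 1.2]]
nougat top corners [[0.0351, -0.0391], [0.0395, -0.2186], [-0.0096, -0.2188], [-0.0129, -0.0429]]
nougat scene [[0.0422, -0.2033], [-0.007, -0.2052], [-0.0073, -0.0348], [0.0391, -0.0329]]
block top [[0.0765, 0.1672], [0.0752, 0.1178], [0.0401, 0.1636]] [[0.0593 0.1464 0.12  ]]
block scene [[0.0618, 0.1526], [0.0028, 0.1333], [0.0929, 0.1483], [0.0831, 0.1846]]
knife [0.38  0.055 0.01 ] [[-0.163 -0.031  0.05 ]]
jar [0.711 0.077 0.085] [[0.171 0.056 0.05 ]]
bowl [ 0.707 -0.121  0.065] [[ 0.192 -0.147  0.05 ]]
```

View pics/ov.png

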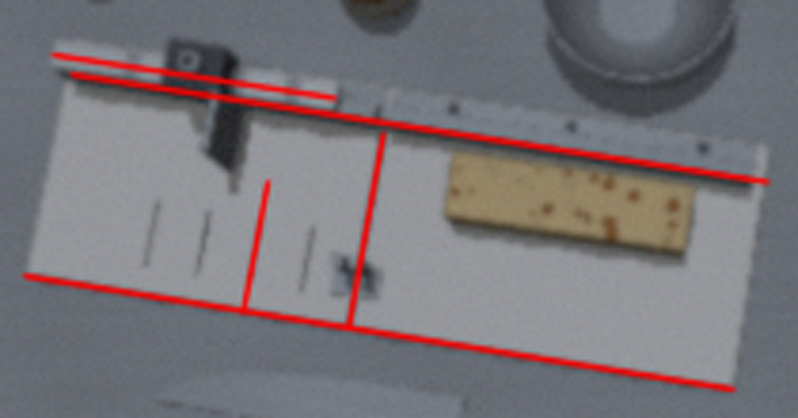

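View pics/ov2.png

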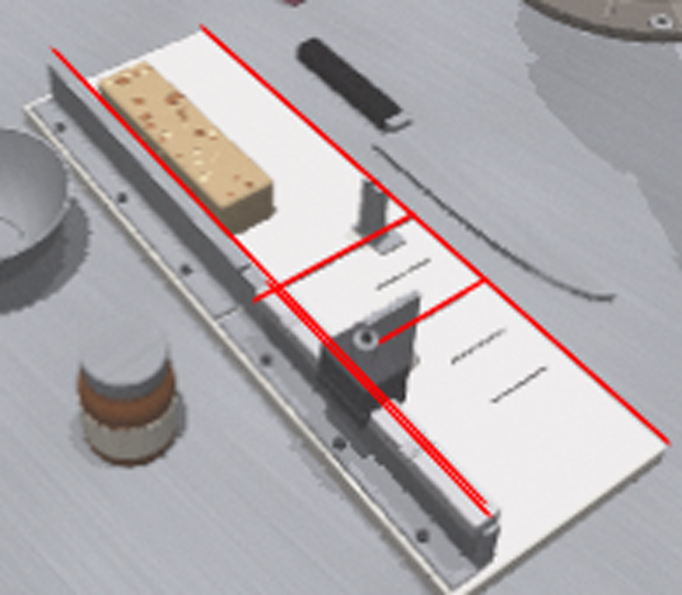

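```bash
python3 - <<'E'
from fit import *
t=vision.get_image('top');s=vision.get_image('scene')
A=[((-.1,.27,.02),(30,274)),((-.1,-.27,.02),(733,386)),((.085,-.27,.02),(766,146)),((-.1,.02,.02),(350,326)),((.05,.02,.02),(380,132)),((.07,.262,.074),(58,38)),((.05,.262,.074),(54,70)),((.05,.05,.074),(336,108)),((.07,.05,.074),(340,82))]
B=[((-.1,.27,.02),(664,448)),((-.1,-.27,.02),(203,32)),((.085,-.27,.02),(25,107)),((-.1,.02,.02),(411,217)),((.05,.262,.074),(499,517)),((.07,.262,.074),(475,532)),((.07,.05,.074),(257,293)),((.05,.05,.074),(281,281))]
def mk(A,p,c):
    return lambda b:(proj(p,W(b,[a[0] for a in A]))-np.array([c(a[1]) for a in A])).ravel()
fa,fb=mk(A,t,tc),mk(B,s,sc)
for f in(fa,fb,lambda b:np.r_[fa(b),fb(b)]):
  r=least_squares(f,[.6,.05,-.1],loss='soft_l1');b=r.x
  print(b.round(4).tolist(),f(b).reshape(-1,2).round(1).tolist())
save(s,'x')
E
```

```text
[0.5448, 0.0522, -0.1593] [[-1.2, -0.1], [0.6, 0.3], [1.4, -0.3], [0.0, -0.0], [1.3, -0.3], [-0.2, 0.5], [-0.6, -1.1], [-0.4, 0.3], [-0.2, 0.2]]
[0.5479, 0.0591, -0.1652] [[1.4, 0.5], [-0.0, -0.8], [-0.9, -0.8], [0.6, 0.5], [0.5, -0.8], [-0.2, 0.1], [-0.6, 0.1], [-0.5, -0.1]]
[0.5457, 0.0559, -0.1628] [[-2.5, -0.7], [-1.0, 0.3], [0.1, -0.3], [-1.4, -0.4], [0.1, -0.6], [-1.4, -0.1], [-1.8, -1.7], [-1.7, -0.0], [-1.4, -0.2], [0.8, -1.1], [-0.5, -1.5], [-1.1, -1.5], [0.1, -0.6], [0.1, -2.6], [-0.5, -1.7], [-0.9, -1.1], [-0.8, -1.3]]
```

Request:
servo_tool(motion=[0,0,0,-0.18,0,0,1,0,0,0,-0.18,0,0,1,0,-0.18,0.24,0,0,0,1,0,-0.18,0.24,0,0,0,1,0,-0.18,0.24,0,0,0,1,0,-0.18,0.24,0,0,0,1,0,-0.18,0.24,0,0,0,1,0,-0.18,0.24,0,0,0,1,0,-0.18,0.24,0,0,0,1,0,-0.18,0.24,0,0,0,1,0,-0.18,0.24,0,0,0,1,0,0,0,0,0,0,1])

```text
time: 2.25
position: [0.5856, 0.3074, 0.2051]
tcp_rot: [0.12, 1.567, -0.118]
contact_force: [-1.2, -0.3, -0.0]
width: 0.02
```

```bash
cat >> h.py <<'E'
def wrist():
    s=get_state();p=vision.get_image('wrist');T=np.eye(4);T[:3,:3]=R.from_rotvec(s['tcp_rot']).as_matrix();T[:3,3]=s['position']
    p['camera_from_world']=np.linalg.inv(T@p['tool_from_camera']);return s,p
E
python3 - <<'E'
from fit import *
s,p=wrist();save(p,'w1');M=R.from_rotvec(s['tcp_rot']).as_matrix();print(s['time'],s['position'].round(4),M.round(3).tolist(),s['contact_force'].round(2),s['width'])
print(np.degrees(np.arctan2(M[1,1],M[0,1])))
E
```

```text
2.25 [0.5856 0.3074 0.2051] [[0.001, 0.15, 0.989], [0.001, 0.989, -0.15], [-1.0, 0.001, 0.001]] [-1.15 -0.31 -0.03] 0.020308004601456063
81.34421816927755
```

View pics/w1.png

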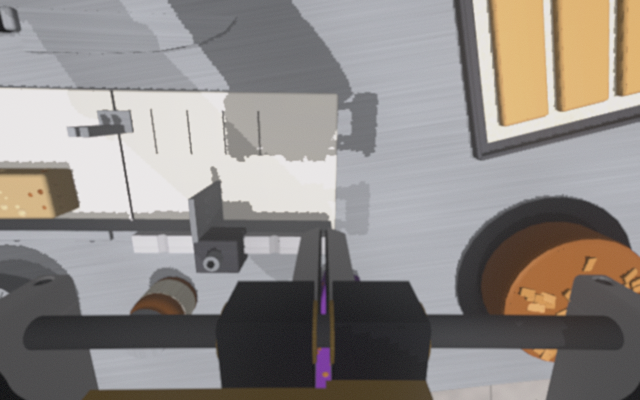

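The wrist view shows the board clearly. Its corner is at (337,96), the slot's front end at (112,90), the lines at columns 151/187/223/259, and the stop block at about (219,250). I'll fit the board from this view.

```bash
python3 - <<'E'
import cv2
a=cv2.imread('pics/w1.png')[80:280,0:350];cv2.imwrite('pics/w1c.png',cv2.resize(a,None,fx=2.28,fy=2.28,interpolation=cv2.INTER_CUBIC))
E
python3 - <<'E'
from fit import *
s,p=wrist()
A=[((-.1,.27,.02),(337,95)),((-.1,.02,.02),(112,90)),((.05,.02,.02),(132,219)),((.05,.05,.074),(132,234)),((.07,.05,.074),(133,252))]
L=[(.06,151),(.10,187),(.14,223),(.18,259)]
def f(b):
    r=(proj(p,W(b,[a[0] for a in A]))-np.array([a[1] for a in A])).ravel()
    q=(proj(p,W(b,[(b[3],l[0],.02) for l in L]))-np.array([(l[1],109.5) for l in L])).ravel()
    return np.r_[r,q]
r=least_squares(f,[.546,.055,-.16,-.08],loss='soft_l1');b=r.x;print(b.round(4).tolist(),f(b).reshape(-1,2).round(1).tolist())
np.save('bw.npy',b[:3])
for n,px,z in [('plate near',(191,199),.104),('plate front',(219,182),.104),('housing',(210,264),.12),('block BR',(243,248),.104),('block end top',(243,270),.104),('blk',(196,272),.104)]:
    print(n,inv(b,onz(p,px,z)).round(4))
print(inv(b,s['position']).round(4))
E
```

```text
[0.5452, 0.0614, -0.1657, -0.081] [[2.4, -0.7], [-0.8, -0.7], [0.2, -0.3], [-1.2, 2.1], [0.6, 1.4], [-0.2, -1.2], [0.1, -0.4], [0.1, 0.4], [-0.2, 1.1]]
plate near [[-0.0009  0.1303  0.104 ]]
plate front [[-0.0176  0.1574  0.104 ]]
housing [[0.0573 0.1487 0.12  ]]
block BR [[0.0481 0.1759 0.104 ]]
block end top [[0.072  0.1747 0.104 ]]
blk [[0.0748 0.1279 0.104 ]]
[[-0.0032  0.2517  0.2049]]
```

View pics/w1c.png

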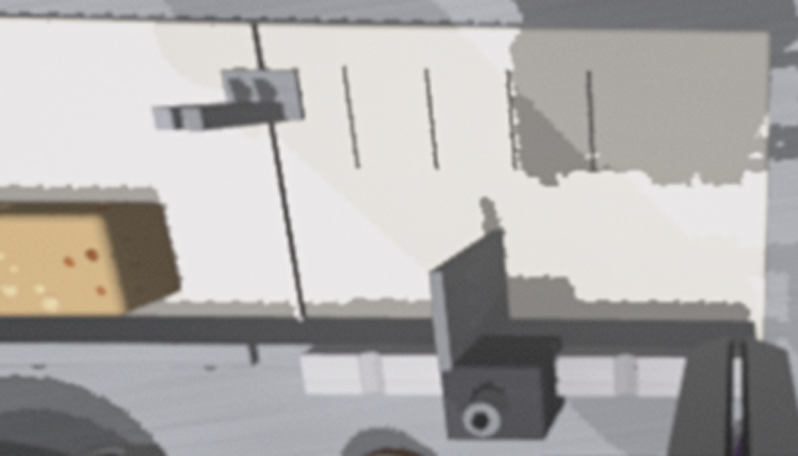

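Request:
servo_tool(motion=[0,-0.08,0.14,0.018,0,0,1,0,-0.08,0.14,0,0,0,1,0,-0.08,0.14,0,0,0,1,0,0,0,0,0,0,1,0.19,0,0,0,0,0,1,0.19,0,0,0,0,0,1,0.19,0,0,0,0,0,1,0.12,0,0,0,0,0,1,0,0,0,0,0,0,1,0,0,0,0,0,0,1])

```text
time: 3.35
position: [0.63, 0.2854, 0.0991]
tcp_rot: [0.118, 1.572, -0.102]
contact_force: [0.3, 0.9, 0.5]
width: 0.006
```

```bash
cat > st.py <<'E'
from fit import *
b=np.load('bw.npy');s=get_state();M=R.from_rotvec(s['tcp_rot']).as_matrix()
a=M[:,1];f=s['contact_force'];Bx=np.array([np.cos(b[2]),np.sin(b[2])]);By=np.array([-Bx[1],Bx[0]])
print(round(float(s['time']),2),'board',inv(b,s['position']).round(4)[0],'yawerr deg',round(np.degrees(np.arctan2(a[1],a[0])-b[2])-90,2),'F board',(f[:2]@Bx).round(2),(f[:2]@By).round(2),f[2].round(2),'w',round(float(s['width']),2))
E
python3 st.py; python3 -c "
from h import *
s,p=wrist();save(p,'w2')"
```

```text
3.35 board [0.0468 0.2349 0.0991] yawerr deg 1.48 F board 0.18 0.91 0.45 w 0.01
```

View pics/w2.png

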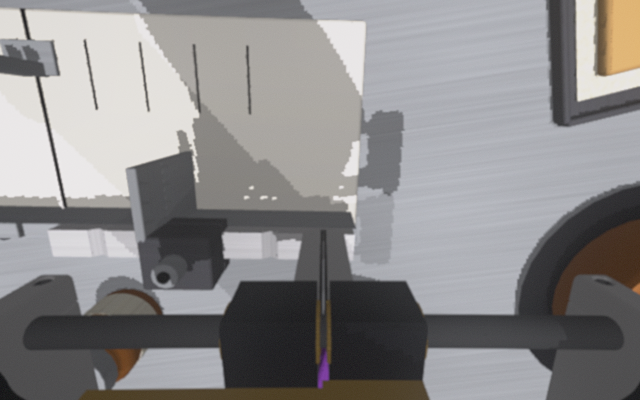

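The fingertips are right of the block and slightly in front of the rail's centre line. The block end is at about column 226.

Request:
servo_tool(motion=[0.04,-0.04,0.06,0,0,0,1,0.04,-0.04,0.06,0,0,0,1,0,-0.08,0,0,0,0,1,0,-0.08,0,0,0,0,1,0,0,0,0,0,0,1,0,0,0,0,0,0,1])

```text
time: 4.0
position: [0.6457, 0.2436, 0.0892]
tcp_rot: [0.121, 1.568, -0.101]
contact_force: [0.3, 0.0, -0.6]
width: 0.002
```

```bash
python3 st.py
```

```text
4.0 board [0.0691 0.1962 0.0892] yawerr deg 1.4 F board 0.25 0.04 -0.56 w 0.0
```

Request:
servo_tool(motion=[0,0,-0.06,0,0,0,1,0,-0.03,0,0,0,0,1,0,-0.03,0,0,0,0,1,0,0,0,0,0,0,1])

```text
time: 4.4
position: [0.6341, 0.2364, 0.0896]
tcp_rot: [0.121, 1.568, -0.099]
contact_force: [-0.2, -0.5, -0.3]
width: 0.004
```

```bash
python3 st.py
```

```text
4.4 board [0.0589 0.1872 0.0896] yawerr deg 1.47 F board -0.09 -0.53 -0.26 w 0.0
```

Request:
servo_tool(motion=[0,-0.03,0,0,0,0,1,0,-0.03,0,0,0,0,1,0,-0.03,0,0,0,0,1])

```text
time: 4.7
position: [0.6322, 0.2238, 0.0895]
tcp_rot: [0.121, 1.568, -0.097]
contact_force: [-0.1, 5.0, 0.1]
width: 0.005
```

```bash
python3 st.py
```

```text
4.7 board [0.059  0.1745 0.0895] yawerr deg 1.55 F board -0.93 4.89 0.11 w 0.01
```

Request:
servo_tool(motion=[0,-0.02,0,0,0,0,1,0,-0.02,0,0,0,0,1])

```text
time: 4.9
position: [0.6312, 0.2183, 0.0896]
tcp_rot: [0.121, 1.568, -0.096]
contact_force: [0.1, 4.9, -0.7]
width: 0.007
```

```bash
python3 st.py;python3 -c "
from h import *
s,p=wrist();save(p,'w3')"
```

```text
4.9 board [0.059  0.1689 0.0896] yawerr deg 1.57 F board -0.73 4.81 -0.71 w 0.01
```

View pics/w3.png

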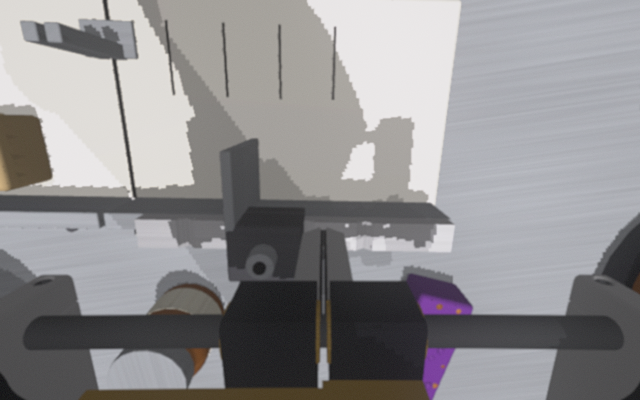

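The fingers touch the block end and the stop is sliding at about 5 N. I'll continue in small steps and watch for the snap.

Request:
servo_tool(motion=[0,-0.02,0,0,0,0,1,0,-0.02,0,0,0,0,1])

```text
time: 5.15
position: [0.6303, 0.2119, 0.0896]
tcp_rot: [0.121, 1.568, -0.096]
contact_force: [-0.9, 4.4, 0.6]
width: 0.008
```

Request:
servo_tool(motion=[0,-0.02,0,0,0,0,1])

```text
time: 5.25
position: [0.6298, 0.2089, 0.0895]
tcp_rot: [0.121, 1.568, -0.095]
contact_force: [-0.3, 4.3, 0.4]
width: 0.002
```

```bash
python3 st.py
```

```text
5.25 board [0.0591 0.1594 0.0895] yawerr deg 1.59 F board -1.03 4.22 0.35 w 0.0
```

Request:
servo_tool(motion=[0,-0.015,0,0,0,0,1])

```text
time: 5.35
position: [0.6294, 0.2062, 0.0895]
tcp_rot: [0.121, 1.568, -0.096]
contact_force: [-1.7, 1.2, 1.3]
width: 0.007
```

```bash
python3 st.py
```

```text
5.35 board [0.0592 0.1567 0.0895] yawerr deg 1.58 F board -1.85 0.94 1.32 w 0.01
```

The force dipped to about 1 N at the expected position, so the stop has probably snapped in. I'll check in the pictures.

```bash
cat > chk.py <<'E'
import sys
from fit import *
b=np.load('bw.npy');s,p=wrist();n=sys.argv[1]
t=vision.get_image('top');save(p,'w'+n);save(t,'t'+n)
a=t['frame'][120:240,150:370,::-1];cv2.imwrite('pics/tc'+n+'.png',cv2.resize(a,None,fx=3.6,fy=3.6,interpolation=cv2.INTER_CUBIC))
c=vision.get_image('scene');a=c['frame'][185:355,260:455,::-1];cv2.imwrite('pics/sc'+n+'.png',cv2.resize(a,None,fx=3.5,fy=3.5,interpolation=cv2.INTER_CUBIC))
E
python3 chk.py 4;python3 st.py
```

```text
5.5 board [0.0595 0.1561 0.0894] yawerr deg 1.54 F board -0.61 -0.78 -0.0 w 0.01
```

View pics/w4.png

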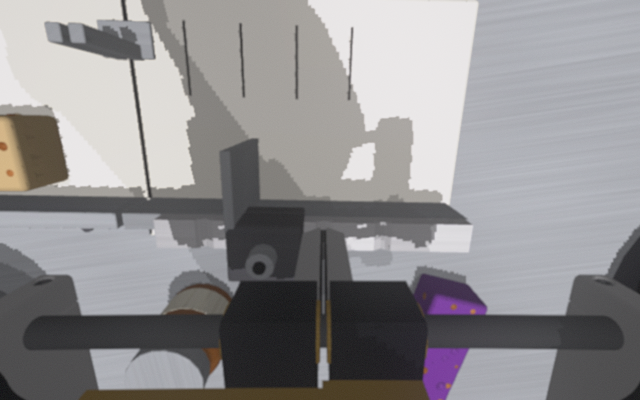

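View pics/sc4.png

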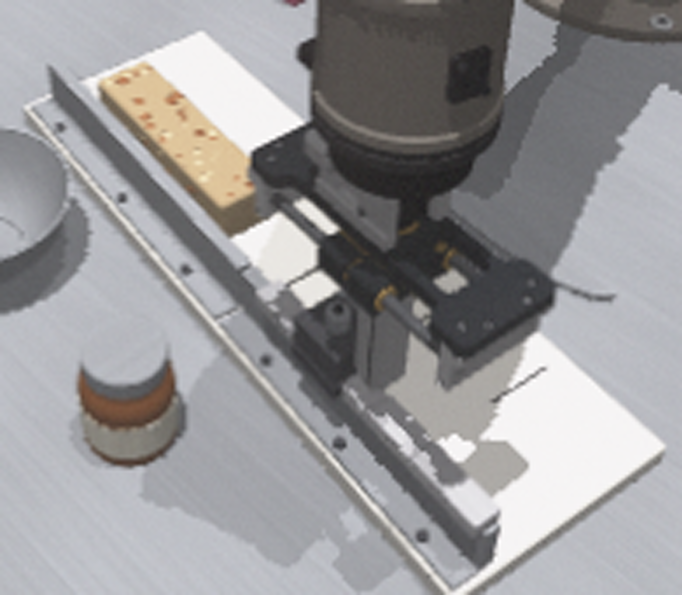

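Request:
servo_tool(motion=[0,0.1,0,0,0,0,1,-0.05,0.05,0,0,0,0,1,-0.25,0,0,0,0,0,1,-0.25,0,0,0,0,0,0,-0.25,0,-0.15,0,0,0,0,0,0,-0.15,0,0,0,0,0,0,-0.15,0,0,0,-1,0,0,0,0,0,0,-1])

```text
time: 6.3
position: [0.5645, 0.2421, 0.2174]
tcp_rot: [0.119, 1.567, -0.095]
contact_force: [1.2, -0.0, 0.3]
width: 0.394
```

```bash
python3 chk.py 5;python3 st.py
python3 - <<'E'
import cv2
a=cv2.imread('pics/w5.png')[60:300,0:350];cv2.imwrite('pics/w5c.png',cv2.resize(a,None,fx=2.28,fy=2.28,interpolation=cv2.INTER_CUBIC))
E
```

```text
6.45 board [-0.0083  0.1804  0.2163] yawerr deg 1.59 F board -0.29 -0.06 0.29 w 0.52
```

View pics/w5.png

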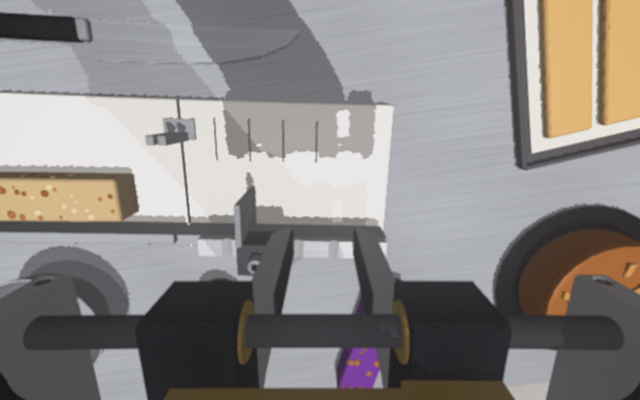

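View pics/w5c.png

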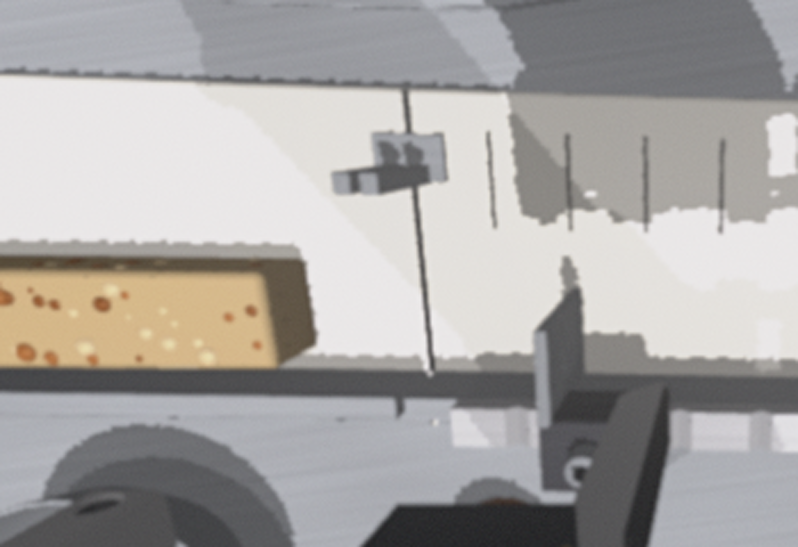

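The stop's plate lines up with the second line from the slot. Next I'll quantify that, along with the bar's corners.

```bash
python3 - <<'E'
from fit import *
s,p=wrist(); wc=lambda q:np.array(q)/2.28+[0,60]
A=[((-.1,.02,.02),(405,90)),((.05,.02,.02),(431,372)),((.05,.05,.074),(452,407)),((.07,.05,.074),(454,444))]
L=[(.06,489,131),(.10,567,134),(.14,645,136),(.18,723,139)]
def f(b):
    r=(proj(p,W(b,[a[0] for a in A]))-np.array([wc(a[1]) for a in A])).ravel()
    q=(proj(p,W(b,[(b[3],l[0],.02) for l in L]))-np.array([wc(l[1:]) for l in L])).ravel()
    return np.r_[r,q]
r=least_squares(f,[.546,.055,-.16,-.08],loss='soft_l1');b=r.x;print(b.round(4).tolist(),f(b).reshape(-1,2).round(1).tolist())
b0=np.load('bw.npy')
np.save('bw.npy',b[:3])
for bb in (b,b0):
  print('face top front corner',inv(bb,onz(p,wc((537,330)),.104)).round(4),'face at block',inv(bb,onz(p,wc((541,428)),.104)).round(4),'housing',inv(bb,onz(p,wc((578,472)),.12)).round(4))
  for q in [(265,270),(278,366)]: print('nougat front top',inv(bb,onz(p,wc(q),.06)).round(4))
  print('nougat bottom',inv(bb,onz(p,wc((314,342)),.02)).round(4))
E
python3 st.py
```

```text
[0.5486, 0.0573, -0.1619, -0.0794] [[-0.5, -1.4], [0.6, -0.9], [-0.6, 1.2], [-0.0, 1.4], [-0.4, 0.4], [0.2, 0.0], [0.4, 0.0], [0.5, -0.4]]
face top front corner [[-0.0006  0.1018  0.104 ]] face at block [[0.045  0.1012 0.104 ]] housing [[0.0577 0.1203 0.12  ]]
nougat front top [[-0.0142 -0.0364  0.06  ]]
nougat front top [[ 0.0341 -0.0376  0.06  ]]
nougat bottom [[ 0.0348 -0.0424  0.02  ]]
face top front corner [[0.0031 0.0983 0.104 ]] face at block [[0.0486 0.0979 0.104 ]] housing [[0.0613 0.117  0.12  ]]
nougat front top [[-0.01   -0.0399  0.06  ]]
nougat front top [[ 0.0383 -0.0409  0.06  ]]
nougat bottom [[ 0.039  -0.0457  0.02  ]]
6.5 board [-0.0114  0.1836  0.2159] yawerr deg 1.34 F board 0.04 0.03 -0.26 w 0.57
```

The stop's face is at board y ≈ 0.100, which is 80 mm, so it is seated. Next I'll go beside the bar and push it to the fence with the gripper open.

Request:
servo_tool(motion=[0,-0.2,-0.05,0.03,0,0,-1,0,-0.26,-0.06,0,0,0,-1,0,-0.26,-0.06,0,0,0,-1,0,-0.26,-0.06,0,0,0,-1,0,-0.26,-0.06,0,0,0,-1,0,-0.26,-0.06,0,0,0,-1,0,-0.26,-0.06,0,0,0,-1,0,-0.26,-0.06,0,0,0,-1,0,0,0,0,0,0,-1,0,0,0,0,0,0,-1])

```text
time: 7.5
position: [0.4485, -0.0607, 0.2091]
tcp_rot: [0.141, 1.57, -0.126]
contact_force: [0.1, 0.9, 0.5]
width: 0.998
```

```bash
python3 st.py; python3 chk.py 6
```

```text
7.5 board [-0.0797 -0.1326  0.2091] yawerr deg -0.47 F board -0.02 0.9 0.46 w 1.0
```

View pics/w6.png

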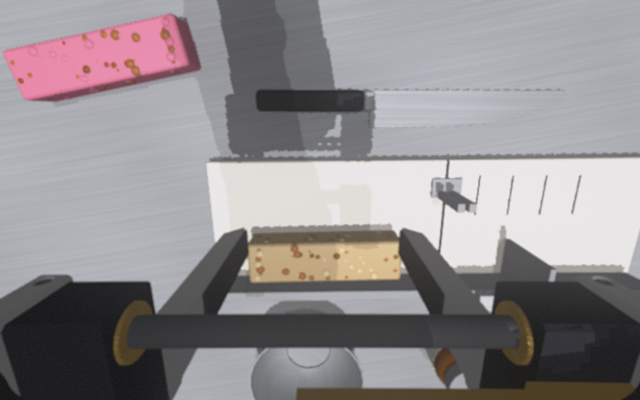

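The bar sits centred between the open fingers. The knife is well in front of the board at rows 90–125. I'll descend on the board in front of the bar.

Request:
servo_tool(motion=[0.22,0,0.06,0,0,0,-1,0.22,0,0.06,0,0,0,-1,0.22,0,0,0,0,0,-1,0.22,0,0,0,0,0,-1,0.18,0,0,0,0,0,-1,0.05,0,0,0,0,0,-1,0,0,0,0,0,0,-1])

```text
time: 8.35
position: [0.472, -0.0542, 0.0366]
tcp_rot: [0.13, 1.569, -0.115]
contact_force: [0.5, -0.6, 0.2]
width: 0.998
```

```bash
python3 st.py
```

```text
8.35 board [-0.0576 -0.1224  0.0366] yawerr deg 0.33 F board 0.55 -0.5 0.2 w 1.0
```

Request:
servo_tool(motion=[0,-0.02,0.04,0,0,0,-1,0,-0.02,0.04,0,0,0,-1,0,0,0.04,0,0,0,-1,0,0,0.04,0,0,0,-1,0,0,0.03,0,0,0,-1])

```text
time: 8.85
position: [0.5046, -0.0648, 0.0409]
tcp_rot: [0.13, 1.562, -0.113]
contact_force: [-0.2, -0.3, 0.9]
width: 1.003
```

```bash
python3 st.py
```

```text
8.85 board [-0.0237 -0.1277  0.0409] yawerr deg 0.39 F board -0.15 -0.32 0.9 w 1.0
```

Request:
servo_tool(motion=[0,0,0.03,0,0,0,-1,0,0,0.03,0,0,0,-1])

```text
time: 9.05
position: [0.514, -0.0663, 0.0411]
tcp_rot: [0.131, 1.563, -0.113]
contact_force: [-2.1, -0.2, -1.3]
width: 0.999
```

```bash
python3 st.py
```

```text
9.05 board [-0.0141 -0.1276  0.0411] yawerr deg 0.38 F board -2.0 -0.5 -1.34 w 1.0
```

Now I have contact at about 2 N. I'll ease on until the force rises at the fence.

Request:
servo_tool(motion=[0,0,0.02,0,0,0,-1,0,0,0.02,0,0,0,-1])

```text
time: 9.25
position: [0.5171, -0.0668, 0.0405]
tcp_rot: [0.132, 1.57, -0.113]
contact_force: [-24.6, 5.4, 16.5]
width: 1.0
```

```bash
python3 st.py
```

```text
9.25 board [-0.011  -0.1276  0.0405] yawerr deg 0.31 F board -25.1 1.37 16.49 w 1.0
```

Request:
servo_tool(motion=[0,0,0.02,0,0,0,-1])

```text
time: 9.35
position: [0.5171, -0.0669, 0.0399]
tcp_rot: [0.134, 1.576, -0.114]
contact_force: [-17.5, 4.2, 13.2]
width: 1.0
```

Request:
servo_tool(motion=[0,0,0.02,0,0,0,-1])

```text
time: 9.45
position: [0.5169, -0.067, 0.0393]
tcp_rot: [0.135, 1.582, -0.114]
contact_force: [-16.2, 4.3, 13.4]
width: 0.999
```

```bash
python3 st.py
```

```text
9.45 board [-0.0112 -0.1278  0.0393] yawerr deg 0.18 F board -16.63 1.62 13.37 w 1.0
```

Request:
servo_tool(motion=[0,0,-0.1,0,0,0,-1,0,0,-0.12,0,0,0,-1,-0.2,0,0,0,0,0,0,-0.25,0,0,0,0,0,0.6,-0.25,0,0,0,0,0,0.6,-0.1,0,0,0,0,0,0.6,0,0,0,0,0,0,0.6])

```text
time: 10.15
position: [0.4848, -0.0637, 0.1634]
tcp_rot: [0.135, 1.584, -0.115]
contact_force: [-0.2, -0.1, -1.0]
width: 0.606
```

```bash
python3 st.py; python3 chk.py 7; python3 -c "
from h import *
s=get_state();print(s['q'].round(2));print(R.from_rotvec(s['tcp_rot']).as_matrix().round(3))"
```

```text
10.15 board [-0.0435 -0.1297  0.1634] yawerr deg 0.14 F board -0.2 -0.14 -1.0 w 0.61
[-0.29  0.19  0.34  2.06 -0.09  0.93  1.51]
[[-0.02   0.159  0.987]
 [ 0.014  0.987 -0.158]
 [-1.     0.01  -0.022]]
```

View pics/w7.png

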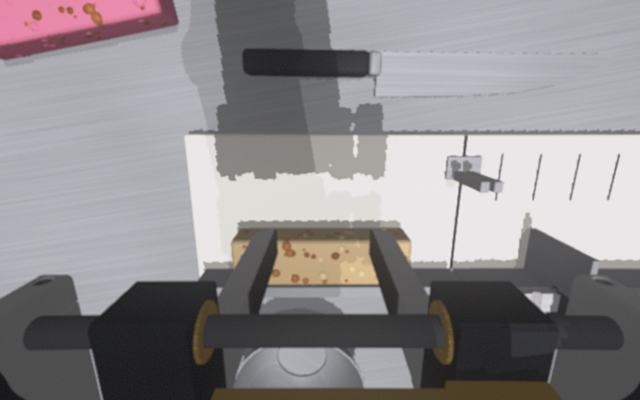

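Request:
servo_tool(motion=[0,-0.24,0.11,0,-0.028,-0.013,0.6,0,-0.24,0.11,0,0,0,0.6,0,-0.24,0.11,0,0,0,0.6,0,-0.24,0.11,0,0,0,0.6,0,0,0,0.18,0,0,0.6,0,0,0,0.18,0,0,0.6,0,0,0,0.18,0,0,0.6,0,0,0,0.18,0,0,0.6,0,0,0,0.18,0,0,0.6,0,0,0,0.18,0,0,0.6,0,0,0,0.18,0,0,0.6,0,0,0,0.18,0,0,0.6,0,0,0,0.18,0,0,0.6,0,0,0,0.18,0,0,0.6,0,0,0,0.18,0,0,0.6,0,0,0,0,0,0,0.6])

```text
time: 11.9
position: [0.5158, -0.2222, 0.1354]
tcp_rot: [1.336, 1.126, -1.389]
contact_force: [-0.5, 0.1, -0.0]
width: 0.198
```

```bash
python3 st.py; python3 chk.py 8; python3 -c "
from h import *
s=get_state();print(s['q'].round(2));print(R.from_rotvec(s['tcp_rot']).as_matrix().round(3))"
```

```text
11.9 board [ 0.0127 -0.2811  0.1354] yawerr deg -92.46 F board -0.54 0.04 -0.03 w 0.2
[-0.32  0.43  0.77  1.94 -0.34  0.95  0.42]
[[-0.034  0.98  -0.196]
 [-0.003 -0.196 -0.981]
 [-0.999 -0.033  0.01 ]]
```

View pics/w8.png

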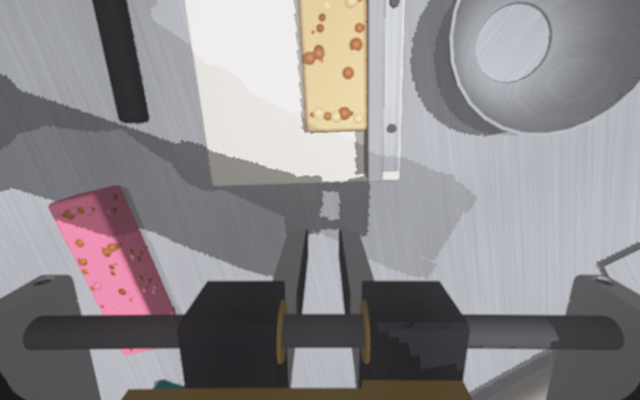

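The bar lies flush with the fence, with its tail edge at row 131, columns 310–367. The fingers are behind it. I'll correct the yaw and tilt, then measure the tail.

Request:
servo_tool(motion=[0,0.05,0,-0.055,0.012,0.042,0.6,0,0,0,0,0,0,0.6])

```text
time: 12.25
position: [0.5234, -0.2238, 0.1353]
tcp_rot: [1.316, 1.137, -1.316]
contact_force: [0.7, 0.3, 0.2]
width: 0.201
```

```bash
python3 st.py; python3 - <<'E'
from fit import *
b=np.load('bw.npy');s,p=wrist();save(p,'w9')
M=R.from_rotvec(s['tcp_rot']).as_matrix();print(M.round(3).tolist())
E
```

```text
12.25 board [ 0.0205 -0.2815  0.1353] yawerr deg -89.12 F board 0.65 0.36 0.17 w 0.2
[[-0.0, 0.989, -0.146], [0.0, -0.146, -0.989], [-1.0, -0.0, -0.0]]
```

View pics/w9.png

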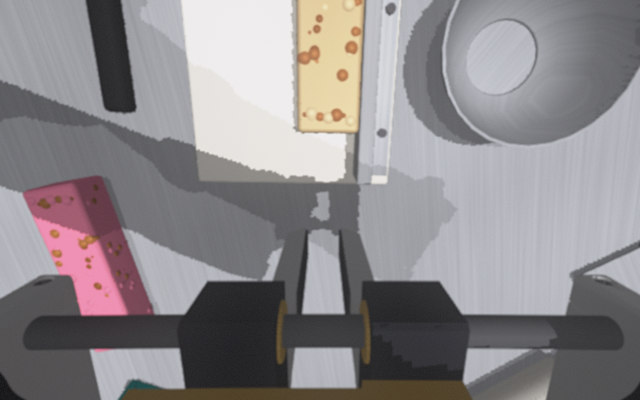

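```bash
python3 - <<'E'
from fit import *
b=np.load('bw.npy');s,p=wrist()
q=[onz(p,a,.06) for a in [(297,131),(359,132),(299,20),(365,20)]]
for a in q: print(inv(b,a).round(4))
for a in [(198,181),(385,183)]: print('board',inv(b,onz(p,a,.02)).round(4))
print('fence top face',inv(b,onz(p,(362,133),.062)).round(4),inv(b,onz(p,(369,20),.062)).round(4))
d=(q[2]-q[0])[:2];print('bar yaw',np.arctan2(-d[0],d[1]));d=(q[3]-q[1])[:2];print(np.arctan2(-d[0],d[1]))
d=(onz(p,(369,20),.062)-onz(p,(362,133),.062));print('fence yaw',np.arctan2(-d[0],d[1]))
E
```

```text
[[-0.002  -0.2175  0.06  ]]
[[ 0.0476 -0.2176  0.06  ]]
[[ 0.0002 -0.1386  0.06  ]]
[[ 0.0482 -0.138   0.06  ]]
board [[-0.1012 -0.2687  0.02  ]]
board [[ 0.0795 -0.2682  0.02  ]]
fence top face [[ 0.0498 -0.2182  0.062 ]] [[ 0.0509 -0.1385  0.062 ]]
bar yaw -0.19056348319023708
-0.17018842777979512
fence yaw -0.17595130128685202
```

Request:
servo_tool(motion=[0.2,0,0,0.02,0,0,0.6,0.2,0,0,0,0,0,0.6,0.2,0,0,0,0,0,0.6,0.06,0,-0.1,0,0,0,0.6,0,0,-0.1,0,0,0,0.6,0,0,0,0,0,0,0.6])

```text
time: 12.95
position: [0.5295, -0.1916, 0.0349]
tcp_rot: [1.329, 1.128, -1.331]
contact_force: [-0.5, 0.4, -0.2]
width: 0.202
```

```bash
python3 st.py
```

```text
12.95 board [ 0.0213 -0.2488  0.0349] yawerr deg -90.17 F board -0.6 0.34 -0.23 w 0.2
```

Request:
servo_tool(motion=[0,0,-0.05,0,0,0,0.6,0,0,-0.05,0,0,0,0.6,0,0,-0.04,0,0,0,0.6,0,0,-0.04,0,0,0,0.6,0,0,-0.04,0,0,0,0.6,0,0,-0.04,0,0,0,0.6,0,0,-0.04,0,0,0,0.6,0,0,-0.04,0,0,0,0.6])

```text
time: 13.75
position: [0.5403, -0.1379, 0.0387]
tcp_rot: [1.331, 1.124, -1.327]
contact_force: [-0.2, -2.4, -1.2]
width: 0.203
```

```bash
python3 st.py;python3 chk.py 10
```

```text
13.75 board [ 0.0233 -0.194   0.0387] yawerr deg -90.15 F board 0.21 -2.42 -1.16 w 0.2
```

View pics/w10.png

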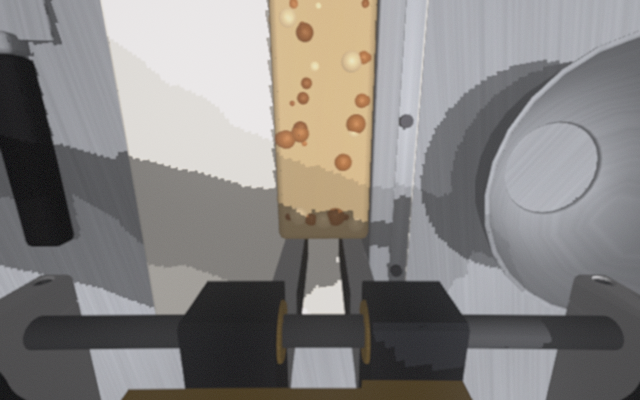

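The bar slides evenly along the fence at about 2.4 N. I'll continue.

Request:
servo_tool(motion=[0,-0.003,-0.04,0,0,0,0.6,0,-0.003,-0.04,0,0,0,0.6,0,-0.003,-0.04,0,0,0,0.6,0,-0.003,-0.04,0,0,0,0.6,0,-0.003,-0.04,0,0,0,0.6,0,-0.003,-0.04,0,0,0,0.6,0,-0.003,-0.04,0,0,0,0.6,0,-0.003,-0.04,0,0,0,0.6,0,-0.003,-0.04,0,0,0,0.6,0,-0.003,-0.04,0,0,0,0.6])

```text
time: 14.9
position: [0.5462, -0.0742, 0.0388]
tcp_rot: [1.331, 1.123, -1.328]
contact_force: [-0.4, -2.4, 0.1]
width: 0.198
```

```bash
python3 st.py;python3 chk.py 11
```

```text
14.9 board [ 0.0188 -0.1302  0.0388] yawerr deg -90.21 F board 0.04 -2.45 0.08 w 0.2
```

View pics/w11.png

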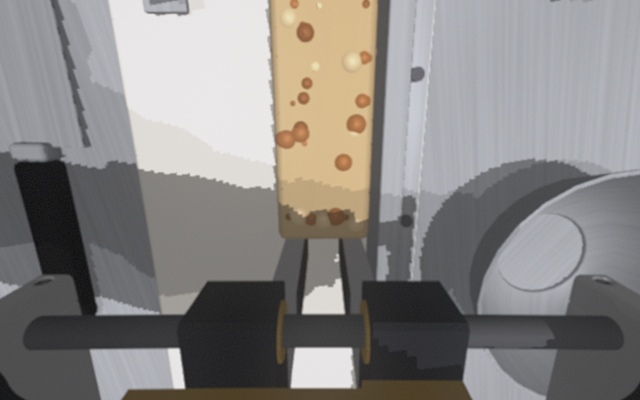

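View pics/sc11.png

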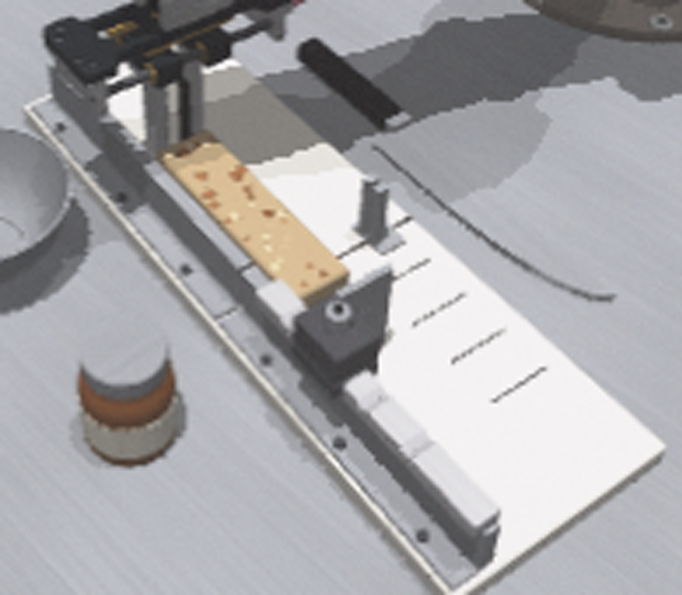

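The bar has drifted about 4 mm off the fence because it followed my sideways correction. I'll steer back towards the fence while advancing.

Request:
servo_tool(motion=[0,0.006,-0.035,0,0,0,0.6,0,0.006,-0.035,0,0,0,0.6,0,0.006,-0.035,0,0,0,0.6,0,0.006,-0.035,0,0,0,0.6])

```text
time: 15.45
position: [0.5533, -0.0539, 0.0388]
tcp_rot: [1.332, 1.123, -1.329]
contact_force: [-0.4, -2.7, 0.9]
width: 0.203
```

```bash
python3 st.py
```

```text
15.45 board [ 0.0226 -0.1091  0.0388] yawerr deg -90.27 F board -0.01 -2.7 0.93 w 0.2
```

Request:
servo_tool(motion=[0,0.002,-0.025,0,0,0,0.6,0,0.002,-0.025,0,0,0,0.6,0,0,-0.02,0,0,0,0.6])

```text
time: 15.75
position: [0.5561, -0.0426, 0.0388]
tcp_rot: [1.331, 1.123, -1.329]
contact_force: [0.4, -3.5, 2.4]
width: 0.2
```

```bash
python3 st.py; python3 chk.py 12
```

```text
15.75 board [ 0.0235 -0.0975  0.0388] yawerr deg -90.25 F board 0.95 -3.43 2.37 w 0.2
```

View pics/sc12.png

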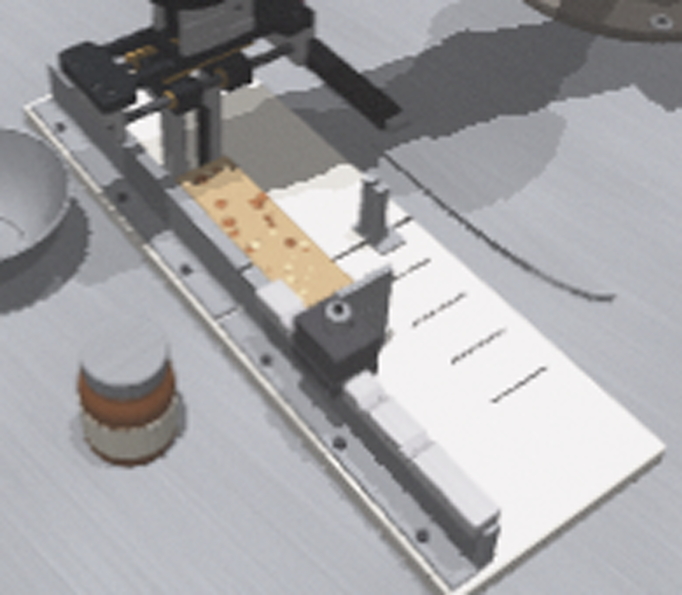

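View pics/tc12.png

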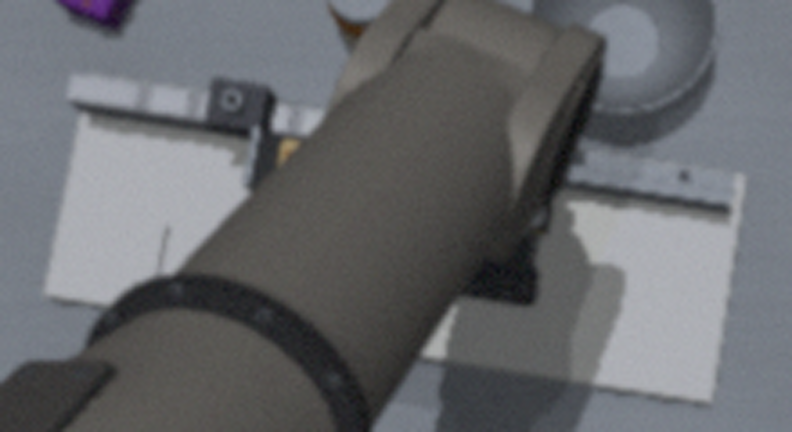

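Request:
servo_tool(motion=[0,0,-0.015,0,0,0,0.6])

```text
time: 16.0
position: [0.5563, -0.0404, 0.0388]
tcp_rot: [1.331, 1.123, -1.329]
contact_force: [-0.9, -3.7, 2.2]
width: 0.199
```

Request:
servo_tool(motion=[0,0,-0.015,0,0,0,0.6])

```text
time: 16.1
position: [0.5566, -0.0383, 0.0388]
tcp_rot: [1.331, 1.123, -1.329]
contact_force: [-0.7, -2.3, 0.4]
width: 0.198
```

Request:
servo_tool(motion=[0,0,-0.012,0,0,0,0.6])

```text
time: 16.2
position: [0.5569, -0.0366, 0.0388]
tcp_rot: [1.332, 1.122, -1.329]
contact_force: [-0.2, -2.4, 1.5]
width: 0.198
```

```bash
python3 st.py
```

```text
16.2 board [ 0.0233 -0.0913  0.0388] yawerr deg -90.28 F board 0.15 -2.42 1.45 w 0.2
```

Request:
servo_tool(motion=[0,0,-0.008,0,0,0,0.6])

```text
time: 16.3
position: [0.557, -0.036, 0.0388]
tcp_rot: [1.331, 1.122, -1.33]
contact_force: [-1.8, -10.2, 0.5]
width: 0.201
```

Request:
servo_tool(motion=[0,0,-0.008,0,0,0,0.6])

```text
time: 16.4
position: [0.557, -0.036, 0.0388]
tcp_rot: [1.331, 1.12, -1.331]
contact_force: [-1.6, -10.1, 1.6]
width: 0.199
```

Request:
servo_tool(motion=[0,0,-0.008,0,0,0,0.6])

```text
time: 16.5
position: [0.557, -0.036, 0.0388]
tcp_rot: [1.33, 1.119, -1.332]
contact_force: [-1.9, -9.3, 1.8]
width: 0.2
```

```bash
python3 st.py; python3 chk.py 13
```

```text
16.5 board [ 0.0233 -0.0908  0.0388] yawerr deg -90.39 F board -0.38 -9.45 1.84 w 0.2
```

View pics/tc13.png

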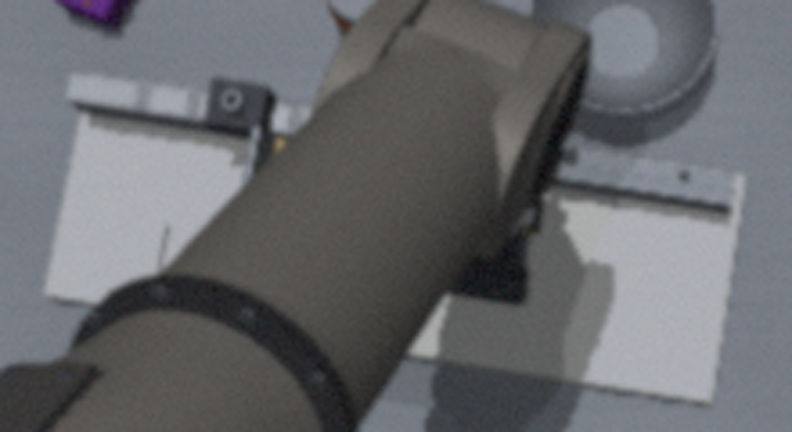

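Hard contact at 10 N with no motion, so the bar touches the stop and the stop is unmoved. I'll back off, lift and check the fence gap and alignment.

Request:
servo_tool(motion=[0,0,0.08,0,0,0,0.6,0,0,0.12,0,0,0,0.6,-0.25,0,0,0,0,0,0.6,-0.25,0,0,0,0,0,0.6,-0.25,0,0,0,0,0,0.6,-0.2,0,0,0,0,0,0.6,0,0,0,0,0,0,0.6])

```text
time: 17.35
position: [0.5498, -0.0688, 0.1856]
tcp_rot: [1.331, 1.121, -1.335]
contact_force: [-0.0, -0.3, 0.1]
width: 0.2
```

```bash
python3 st.py; python3 chk.py 14
```

```text
17.35 board [ 0.0215 -0.1243  0.1856] yawerr deg -90.51 F board 0.01 -0.31 0.1 w 0.2
```

View pics/w14.png

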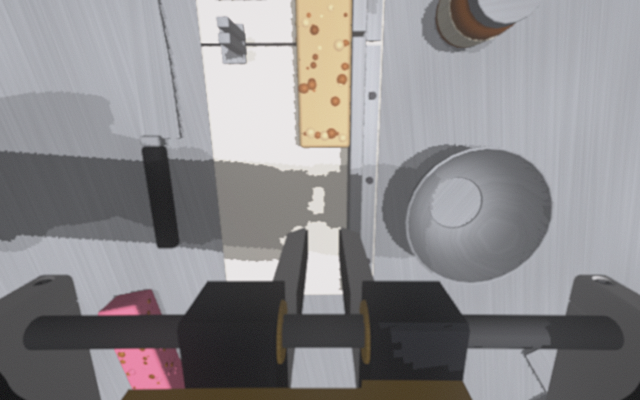

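View pics/sc14.png

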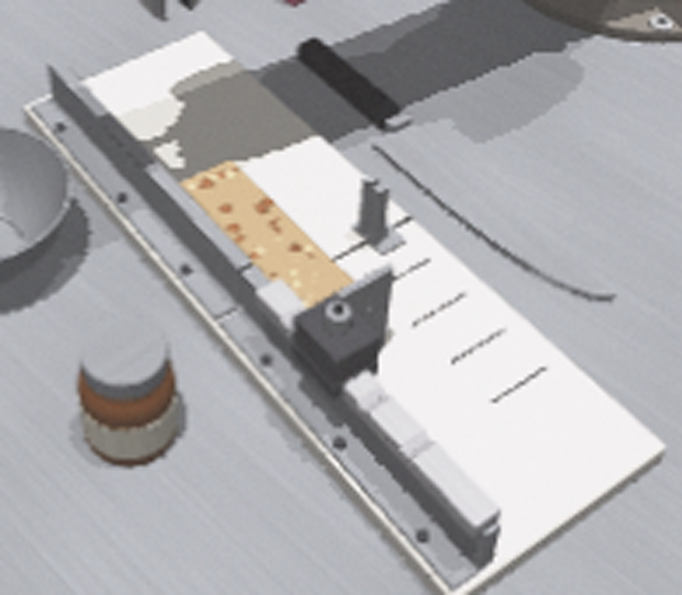

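```bash
python3 - <<'E'
import cv2
a=cv2.imread('pics/w14.png')[0:170,250:400];cv2.imwrite('pics/w14c.png',cv2.resize(a,None,fx=3.5,fy=3.5,interpolation=cv2.INTER_CUBIC))
E
python3 - <<'E'
from fit import *
b=np.load('bw.npy');s,p=wrist()
def loc(px,z):return inv(b,onz(p,px,z)).round(4)[0]
# scan rows: print colour transitions around right bar edge
f=p['frame'].astype(int)
for r in (5,40,80,120,140):
    print(r,[tuple(f[r,c]) for c in range(346,360,2)])
    d=f[r,:,0]-f[r,:,2]; m=np.nonzero(d[280:380]>40)[0]+280; print(m.min(),m.max(), loc((m.min(),r),.06),loc((m.max()+1,r),.06))
E
```

```text
5 [(np.int64(223), np.int64(201), np.int64(156)), (np.int64(223), np.int64(202), np.int64(157)), (np.int64(224), np.int64(201), np.int64(156)), (np.int64(217), np.int64(191), np.int64(148)), (np.int64(188), np.int64(163), np.int64(126)), (np.int64(139), np.int64(132), np.int64(128)), (np.int64(192), np.int64(194), np.int64(199))]
299 355 [-0.0005  0.0412  0.06  ] [0.0477 0.0408 0.06  ]
40 [(np.int64(201), np.int64(165), np.int64(126)), (np.int64(187), np.int64(131), np.int64(88)), (np.int64(189), np.int64(135), np.int64(94)), (np.int64(191), np.int64(154), np.int64(114)), (np.int64(164), np.int64(142), np.int64(111)), (np.int64(149), np.int64(149), np.int64(153)), (np.int64(200), np.int64(201), np.int64(207))]
300 354 [-0.0005  0.0146  0.06  ] [0.0475 0.0141 0.06  ]
80 [(np.int64(190), np.int64(132), np.int64(90)), (np.int64(175), np.int64(121), np.int64(82)), (np.int64(198), np.int64(164), np.int64(124)), (np.int64(202), np.int64(176), np.int64(136)), (np.int64(145), np.int64(131), np.int64(114)), (np.int64(180), np.int64(181), np.int64(187)), (np.int64(201), np.int64(201), np.int64
[... 155 characters left out ...]
nt64(164)), (np.int64(223), np.int64(200), np.int64(157)), (np.int64(184), np.int64(160), np.int64(125)), (np.int64(146), np.int64(144), np.int64(144)), (np.int64(193), np.int64(196), np.int64(202)), (np.int64(198), np.int64(200), np.int64(205))]
302 352 [-0.0007 -0.053   0.06  ] [ 0.047  -0.0534  0.06  ]
140 [(np.int64(227), np.int64(209), np.int64(165)), (np.int64(222), np.int64(201), np.int64(160)), (np.int64(217), np.int64(191), np.int64(149)), (np.int64(169), np.int64(148), np.int64(116)), (np.int64(152), np.int64(152), np.int64(155)), (np.int64(195), np.int64(196), np.int64(203)), (np.int64(195), np.int64(198), np.int64(203))]
303 352 [-0.0002 -0.0714  0.06  ] [ 0.0474 -0.0718  0.06  ]
```

View pics/w14c.png

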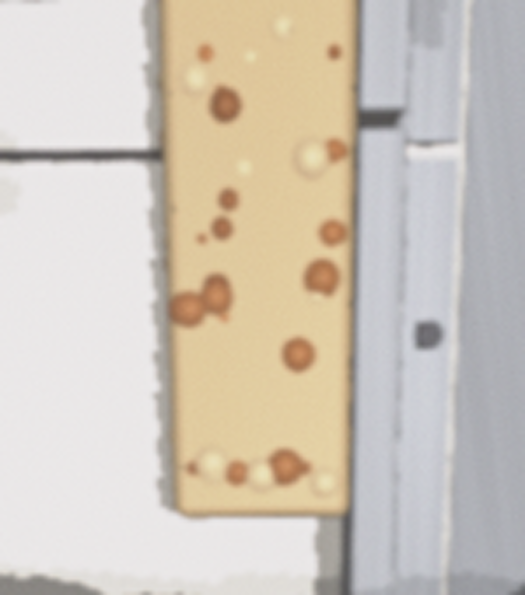

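The bar is flush and parallel to the fence, with a gap of 1 px or less. I'll take one more look at the front end and the stop.

Request:
servo_tool(motion=[-0.1,0,-0.2,0,0,0,0.6,0,0,-0.2,0,0,0,0.6,0,0,-0.2,0,0,0,0.6,0,0,0,0,0,0,0.6])

```text
time: 17.95
position: [0.5609, 0.0223, 0.191]
tcp_rot: [1.323, 1.126, -1.35]
contact_force: [-0.3, 0.2, 0.4]
width: 0.202
```

```bash
python3 st.py; python3 chk.py 15;python3 - <<'E'
import cv2
a=cv2.imread('pics/w15.png')[0:170,200:400];cv2.imwrite('pics/w15c.png',cv2.resize(a,None,fx=3.5,fy=3.5,interpolation=cv2.INTER_CUBIC))
E
```

```text
17.95 board [ 0.0178 -0.0326  0.191 ] yawerr deg -90.66 F board -0.35 0.19 0.4 w 0.2
```

View pics/w15c.png

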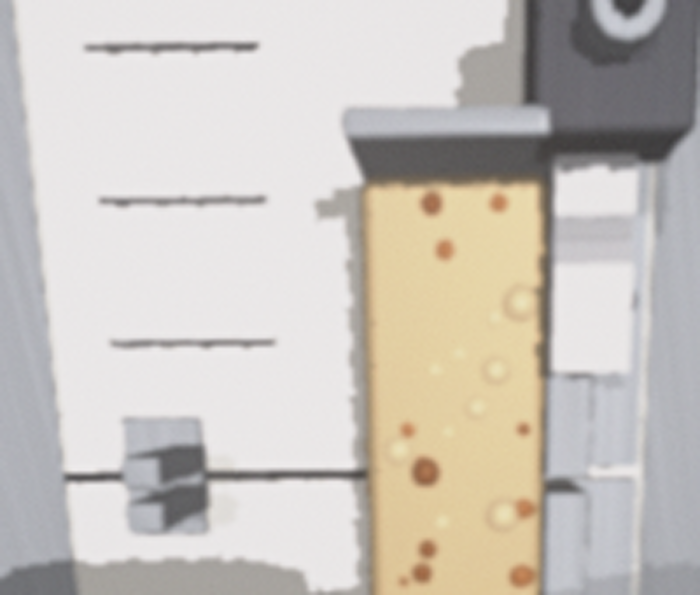

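```bash
python3 - <<'E'
from fit import *
b=np.load('bw.npy');s,p=wrist();wc=lambda q:np.array(q)/3.5+[200,0]
for n,q,z in [('slot',(100,476),.02),('slot',(340,473),.02),('line40',(190,343),.02),('line80',(180,201),.02),('line120',(170,47),.02),('bar front',(380,183),.06),('bar front',(535,180),.06),('plate top face edge L',(360,139),.104),('R',(540,134),.104),('face back',(348,110),.104)]:
    print(n,inv(b,onz(p,wc(q),z)).round(4)[0])
E
```

```text
slot [-0.0883  0.0153  0.02  ]
slot [-0.0123  0.0152  0.02  ]
line40 [-0.0566  0.0549  0.02  ]
line80 [-0.0563  0.0947  0.02  ]
line120 [-0.0557  0.1346  0.02  ]
bar front [0.0049 0.0923 0.06  ]
bar front [0.0452 0.0922 0.06  ]
plate top face edge L [0.003  0.0944 0.104 ]
R [0.0427 0.0946 0.104 ]
face back [0.0006 0.1001 0.104 ]
```

```bash
python3 - <<'E'
from fit import *
b=np.load('bw.npy');s,p=wrist()
T=np.eye(4);T[:3,:3]=R.from_rotvec([1.331,1.121,-1.335]).as_matrix();T[:3,3]=[.5498,-.0688,.1856]
p['camera_from_world']=np.linalg.inv(T@p['tool_from_camera']);wc=lambda q:np.array(q)/3.5+[250,0]
for n,q,z in [('slot',(80,155),.02),('tail',(260,516),.06)]: print(n,inv(b,onz(p,wc(q),z)).round(4)[0])
E
```

```text
slot [-0.028   0.0193  0.02  ]
tail [ 0.0227 -0.0793  0.06  ]
```

```bash
python3 - <<'E'
from h import *
t=vision.get_image('top')
for q,z in (('knife',.01),('jar',.085),('bowl',.065)):
  r=vision.cut_out(t,q); print(q,[(round(x['p'],2),onz(t,x['centre'],z).round(3).tolist()) for x in r[:2]])
print(bot.finish_job())
E
```

```text
knife [(0.83, [0.372, 0.013, 0.01])]
jar [(0.46, [0.5, -0.077, 0.085])]
bowl []
the job is handed in; nothing more can be done
None
```

The stop sits in the 80 mm notch and the nougat bar lies against the fence with its front end at the stop. I handed the job in at about 18 s of the 72 s allowed; `finish_job` gave no verdict.

**What I did:**
- I pushed the stop with the closed fingertips until the force dipped from about 4 N to 1 N as it dropped into the notch.
- I pressed the bar against the fence sideways with the open gripper; the force peaked at about 25 N.
- I then pushed it from the tail with two fingers until it met the stop. The force rose from 2.4 N to about 10 N, and the fingers did not move for three steps.

**Last checks:**
- **Stop:** the face measured about 79 mm from the slot and lines up with the 80 mm mark.
- **Fence:** the bar looked flush and parallel in the wrist view.
- **Bar's front end:** measured from the slot, the front came out at 77 mm directly and at 81 mm worked from the tail. The face is at about 79 mm, so the two disagree by ±2 mm; the 10 N contact agrees with the bar touching the stop. I did not see the gap directly.
- **Bystanders:** the last network check did not confirm that they stayed put.
  - The arm hid the bowl.
  - The jar detection was false.
  - The knife was partly hidden, so its centre came out shifted.
  - I felt no unexpected contact, and all three looked in their places in the earlier pictures.

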